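# Clamp the amber jar for labelling

### The job

Stand the amber jar with the white cap upright on the round black mat of the open cam clamp and let go of it. Then turn the clamp's crank by its red knob, anticlockwise seen from above, until the follower rests on the cam's flat dwell (the green part of the cam's rim faces the brass follower), so that the orange pad holds the jar against the fence, and let go.

Things in the scene. Friction and masses are not known exactly. Their poses are not given: they have to be found in the camera images.
- amber_jar: amber-brown jar, white cap, paper label: a cylinder 40 mm across, 100 mm tall, 0.08 to 0.17 kg, loose on the desk; origin at the centre of its underside, z up. A green and a white jar of the same shape stand near it.
- clamp: cam clamp fixed to the desk. Origin at desk level under the cam's upright axis; y points along the brass follower (guide 59 mm high) to the jar's place: a black mat 60 mm across centred at x 0, y 140 mm, 10 mm high. Beyond it a fence (face at y 170, 55 high), before it the orange pad (face at y 109, 50 high). The sprung pad comes out 25 mm and slides the jar to the fence (jar centre y 150).
- knob_grip (a point): centre of the crank's red knob: upright cylinder 26 mm across, 42 mm tall (118 to 160 mm above the desk), spinning freely on its pin, 60 mm from the cam axis; this point is 142 mm above the desk. The crank arm under the knob has its top at 117 mm.
- crank (a joint): crank and cam angle, rad, growing anticlockwise seen from above; stops at -0.1 and 3.7. At value q the knob is at angle q - 2.88 from the clamp's x axis. Starts at 0 to 0.8, open; the pad moves from about 0.9; flat dwell (pad fully out) centred at 2.5, its green rim faces the follower from 2.0 to 3.0; beyond 3.1 the pad draws back. Takes up to 8 N at the knob and stays where it is left.

How it is judged:
By the outcome, as a careful person would: the job done as asked, in the order asked, and still so for the second after the job is handed in, with the robot touching nothing.
It also fails if it takes over 54 s, if anything falls off the work surface, if the arm or the gripper's body presses on something with over 40 N, if the wrist force passes 120 N, or if a joint passes its speed limit or range.

### The arm

A 6-joint arm with a two-finger parallel gripper is mounted at the origin on the work surface. World frame = base frame: x ahead of the robot, y to its left, z up, the work surface at z = 0. Lengths are in m, angles in rad, forces in N, time in s.
With the tool pointing down it reaches from about 0.3 to 0.775 m from the base axis. Payload 14.6 kg.
Tool frame: the origin (TCP) lies midway between the tips of the shut fingers; the grasp point (between the pads) lies 19 mm behind it (ctrl.grip_depth is the distance from the TCP to the grasp point, in m); z points along the fingers, x is the direction in which the jaws open and shut, and the axes are right-handed (so a half turn about z gives the same grasp; the last joint's range is limited). The gripper opens to 94 mm and grips with 3 to 60 N. Pads are 16 mm wide; open, the fingers measure 119 mm over their backs; the gripper's body (75 mm by 177 mm) begins 78 mm behind the grasp point.
Start: joints at [1.202, 0.3, 1.521, -0, 1.321, -0.067], TCP at [0.163, 0.525, 0.205] pointing down, gripper open.
Joint ranges: [-3.03, 3.03], [-0.79, 2.21], [0.23, 2.52], [-1.04, 4.18], [0, 3.07], [-2.55, 2.55]. Speed limits (rad/s): [2.22, 2.22, 2.57, 3.14, 3.14, 3.14].

### API

Orientations are given as [roll, pitch, yaw] about the fixed x, y, z axes, in that order (R = Rz(yaw) Ry(pitch) Rx(roll)).
In Python, from station import ctrl gives the robot as it stands.
- The arm moves only by the tool play_rows, never from a script. Its argument "steps" is a list that holds one entry, the list of rows, each a list of 7 numbers: the shift along the tool's x, y, z in cm, then the turn, a rotation vector about the tool's x, y, z in rad, then the opening, from 0 (shut) to 1 (fully open). In form: [[[x, y, z, ax, ay, az, hand], ...]]. A call has 1 to 20 rows; each row is the pose to reach, as a shift and turn from the pose measured when the call began, along the tool's axes at that moment; what a row does not reach only later rows make up. A row lasts 1/12 s, in which the tool goes at most 41.7 mm and 7.16 degrees, less where a joint would pass 70% of its speed; a pose out of reach is approached as far as the arm can. A call with a gripper value outside its range is refused whole. The fingers move at their own pace and stop on an object; "force" is the grip in N (left out, the last holds). Time passes only in rows, so rows that repeat a pose let the fingers close. It gives the time, the measured TCP pose, the force and the opening at its end, in the units of the state.
- ctrl.get_obs(): the state, without advancing time (a new reading comes with each control period).
- ctrl.camera(name): name is "scene" or "top" or "wrist"; returns a dict with "frame" (420x560x3 uint8, blue, green, red), "fovy" (degrees; the focal length in pixels is half the picture's height over the tangent of half this angle, whatever the lens; pixels are square), "cx", "cy" (the principal point, pixels), "world_to_cam" (4x4, takes a point from world to camera coordinates). Camera axes: x right, y up, looking along -z (the intrinsics and any distortion apply to the point x, -y, -z); pixel columns grow to the right and rows downward; lengths in m; the calibration is good to about 2 mm. A picture is of the moment at which its call begins. There is no depth.
- ctrl.hand_in(): hands the job in, once; it reports no verdict.
The state is a dict: "time_s": time; "qpos": joint angles; "joint_vel": joint speeds; "tau": joint torques, N m; "ee_pos": TCP position; "eef_rot": TCP orientation; "force": force on the tool from outside, world axes, zero at the start; "moment": the same for the moment, N m; "grip_width": finger opening in m.
Only numpy, scipy, OpenCV 4.12 (cv2) and the standard library are available. Lean on these libraries where they do the work, as an engineer would, in place of code of your own. Each camera call takes 0.05 s, during which the arm holds its last target. There are 200 camera calls.

## Working session

There is one attempt and no reset: what is moved stays moved. The work goes in short steps, Python scripts to look and compute and a tool call to move; the robot and the scene stay as the last step left them, time stands still between calls to the robot, and variables do not carry over. Pictures are saved under pics/ and viewed, about 8 in all and at most 12, crops included, and the job is handed in when it is done.

Besides the shell and the picture viewer there is one more tool, called after "Call:" as name(argument=value, ...), one argument or row to a line, values as JSON. play_rows: Moves the arm, as the interface text tells. Its arguments: {"type":"object","properties":{"steps":{"type":"array"},"force":{"type":"number"}},"required":["steps"]}

```bash
ls; mkdir -p pics; cat > h.py <<'E'
import numpy as np, cv2
from station import ctrl
def snap(n,fn):
    c=ctrl.camera(n); cv2.imwrite('pics/'+fn,c['frame']); np.save('pics/'+fn+'.npy',c,allow_pickle=True); return c
def load(fn): return np.load('pics/'+fn+'.npy',allow_pickle=True).item()
def ray(c,u,v):
    f=c['frame'].shape[0]/2/np.tan(np.radians(c['fovy'])/2)
    d=np.array([(u-c['cx'])/f,-(v-c['cy'])/f,-1]); T=c['world_to_cam']; R=T[:3,:3]
    return -R.T@T[:3,3], R.T@d
def onz(c,u,v,z):
    o,d=ray(c,u,v); return (o+d*(z-o[2])/d[2]).round(4)
def proj(c,p):
    T=c['world_to_cam']; q=T[:3,:3]@np.array(p)+T[:3,3]; f=c['frame'].shape[0]/2/np.tan(np.radians(c['fovy'])/2)
    return (c['cx']+f*q[0]/-q[2], c['cy']-f*q[1]/-q[2])
E
python3 - <<'E'
from h import *
for n in ('top','scene'):
    c=snap(n,n+'1.png'); print({k:c[k] for k in c if k!='frame'}, -c['world_to_cam'][:3,:3].T@c['world_to_cam'][:3,3])
print(ctrl.get_obs(), ctrl.grip_depth)
E
```

```text
pics
{'fovy': 52.56422123415454, 'cx': 278.7925599465108, 'cy': 212.1109165991189, 'world_to_cam': array([[-0.00607415, -0.9999482 , -0.00816769,  0.05919346],
       [ 0.98737733, -0.00729013,  0.15821775, -0.50499321],
       [-0.1582691 , -0.00710355,  0.98737046, -0.935048  ],
       [ 0.        ,  0.        ,  0.        ,  1.        ]])} [0.35098919 0.04886676 1.00362114]
{'fovy': 48.38203959923581, 'cx': 280.8750694867062, 'cy': 197.29894579908745, 'world_to_cam': array([[ 0.49574098,  0.86846301, -0.00358847, -0.29920527],
       [-0.48609408,  0.28089433,  0.82753304,  0.12562243],
       [ 0.71968982, -0.4084977 ,  0.56140555, -1.30583997],
       [ 0.        ,  0.        ,  0.        ,  1.        ]])} [ 1.14919236 -0.30887054  0.62807541]
{'time_s': 0.1, 'qpos': array([ 1.20241014e+00,  3.00395649e-01,  1.52153320e+00, -6.08674100e-06,
        1.32071162e+00, -6.65867884e-02]), 'joint_vel': array([-0.00017745, -0.00028386, -0.00340771, -0.00028164,  0.00143304,
        0.00032101]), 'tau': array([ 2.80853592e-04, -5.32635176e+01, -3.53285122e+01,  7.08958693e-02,
        2.33946566e-02, -9.16017871e-05]), 'ee_pos': array([0.16339026, 0.52491344, 0.20494798]), 'eef_rot': array([-3.14152882e+00,  1.04588589e-03,  1.26899847e+00]), 'force': array([ 1.0453793 , -0.05141019, -0.68470374]), 'moment': array([-0.03883801,  0.04623149, -0.0139663 ]), 'grip_width': 0.09392259425160725} 0.0188
```

View pics/top1.png

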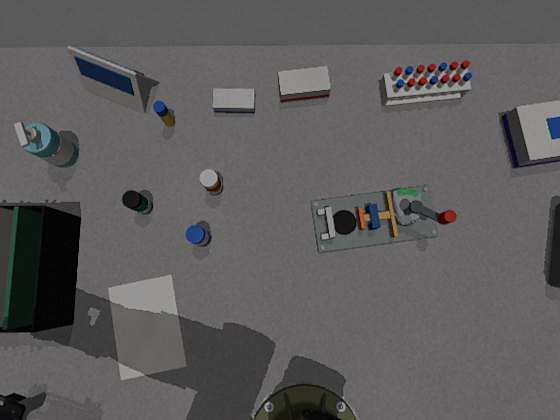

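View pics/scene1.png

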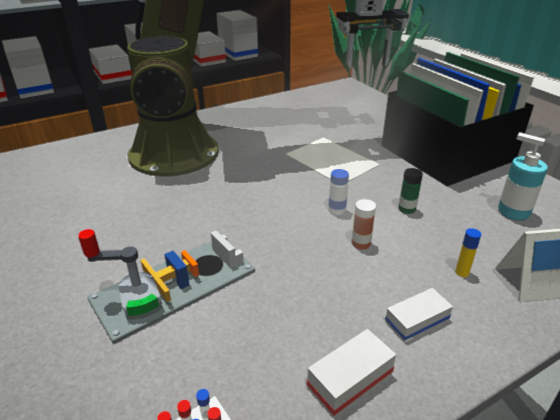

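The top view shows the amber jar (white cap) at about (210,178), the mat at (344,222), the knob at (447,217) and the cam axis near (405,205). In the scene view the jar is at (363,225) and the knob at (89,243).

```bash
python3 - <<'E'
from h import *
def blobs(img,m,box,name):
    mm=np.zeros_like(m); x0,y0,x1,y1=box; mm[y0:y1,x0:x1]=m[y0:y1,x0:x1]
    n,l,s,ce=cv2.connectedComponentsWithStats(mm)
    i=1+np.argmax(s[1:,4]); print(name,s[i],ce[i].round(1)); return ce[i]
for fn in ('top1.png','scene1.png'):
    c=load(fn); b=c['frame']; h=cv2.cvtColor(b,cv2.COLOR_BGR2HSV)
    red=((h[...,0]<8)|(h[...,0]>172))&(h[...,1]>170)&(h[...,2]>80)
    black=h[...,2]<35; white=(h[...,2]>150)&(h[...,1]<60)
    t=fn[0]=='t'
    kb=blobs(b,red.astype('uint8'),(430,200,470,235) if t else (70,220,110,270),'knob')
    mb=blobs(b,black.astype('uint8'),(325,205,362,240) if t else (185,245,230,285),'mat')
    wb=blobs(b,white.astype('uint8'),(195,165,225,190) if t else (345,195,385,222),'cap')
    print('knob',onz(c,*kb,.16 if t else .139),'mat',onz(c,*mb,.010),'cap',onz(c,*wb,.1 if t else .09))
c=load('top1.png')
cr=lambda c,x0,y0,x1,y1,s:cv2.resize(c['frame'][y0:y1,x0:x1],None,fx=s,fy=s,interpolation=cv2.INTER_CUBIC)
cv2.imwrite('pics/c1.png',np.vstack([cr(c,305,175,465,260,4)]))
E
```

```text
knob [444 210  12  12 113] [449.6 215.6]
mat [333 210  23  24 429] [344.2 221.8]
cap [201 170  16  16 187] [208.3 177.3]
knob [ 0.4765 -0.2867  0.16  ] mat [ 0.4859 -0.0979  0.01  ] cap [0.574  0.2089 0.1   ]
knob [ 79 229  20  28 389] [ 88.4 242.5]Traceback (most recent call last):
  File "<stdin>", line 12, in <module>
  File "<stdin>", line 5, in blobs
    return _wrapfunc(a, 'argmax', axis=axis, out=out, **kwds)
    return bound(*args, **kwds)
ValueError: attempt to get argmax of an empty sequence
```

```bash
python3 - <<'E'
from h import *
c=load('top1.png'); s=load('scene1.png')
cr=lambda c,x0,y0,x1,y1,k:cv2.resize(c['frame'][y0:y1,x0:x1],None,fx=k,fy=k,interpolation=cv2.INTER_CUBIC)
a=cr(c,300,175,465,260,4); b=cr(s,75,220,265,340,3); b=cv2.copyMakeBorder(b,0,0,0,a.shape[1]-b.shape[1],0)
cv2.imwrite('pics/c1.png',np.vstack([a,b])[:600])
print('knob scene',onz(s,88.4,242.5,.139),'mat scene',onz(s,208,265,.010),'cap scene',onz(s,364.5,208,.09))
E
```

```text
knob scene [ 0.4791 -0.2907  0.139 ] mat scene [ 0.4895 -0.0978  0.01  ] cap scene [0.5751 0.2074 0.09  ]
```

View pics/c1.png

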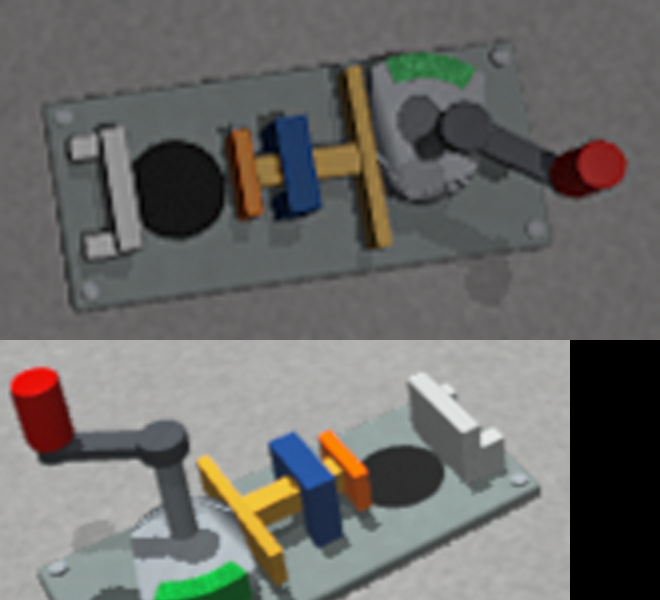

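The crop gives the plate bolts at (64,117), (90,290), (503,55) and (537,229), the crank hub at (465,127), and the mat as a full disc at (178,188).

```bash
python3 - <<'E'
from h import *
c=load('top1.png'); s=load('scene1.png')
P=[onz(c,300+u/4,175+v/4,.008)[:2] for u,v in ((64,117),(90,290),(503,55),(537,229))]
for i,j in ((2,0),(3,1),(1,0),(3,2)):
    d=P[j]-P[i]; print(np.degrees(np.arctan2(d[1],d[0])),np.linalg.norm(d))
print('hub',onz(c,300+465/4,175+127/4,.12), 'hub scene',onz(s,75+163/3,220+(437-340)/3,.12))
print('mat scene', onz(s,75+403/3,220+(475-340)/3,.01), 'centre', np.mean(P,0))
# jar: cap centroid by scene base
E
```

```text
97.7261866520238 0.2648039274633214
97.3745234575424 0.26489109082790985
7.317007232324773 0.10364400609779618
7.368051071622187 0.10526922627244868
hub [ 0.5019 -0.2339  0.12  ] hub scene [ 0.5133 -0.2363  0.12  ]
mat scene [ 0.4908 -0.0956  0.01  ] centre [ 0.4948   -0.170375]
```

```bash
cat >> h.py <<'E'
from scipy.spatial.transform import Rotation as Ro
def to(p,yaw):
    o=ctrl.get_obs(); R=Ro.from_euler('xyz',o['eef_rot']); 
    d=R.inv().apply(np.array(p)-o['ee_pos'])*100
    r=(R.inv()*Ro.from_euler('xyz',[np.pi,0,yaw])).as_rotvec()
    print('shift cm',d.round(2),'turn',r.round(3))
E
python3 - <<'E'
from h import *
to([.5745,.2085,.19],.129)
E
```

```text
shift cm [-17.99  48.66   1.51] turn [1.00e-03 1.00e-03 1.14e+00]
```

Call:
play_rows(
  steps=[
    [[-18,48.7,1.5,0,0,1.14,1],[-18,48.7,1.5,0,0,1.14,1],[-18,48.7,1.5,0,0,1.14,1],[-18,48.7,1.5,0,0,1.14,1],[-18,48.7,1.5,0,0,1.14,1],[-18,48.7,1.5,0,0,1.14,1],[-18,48.7,1.5,0,0,1.14,1],[-18,48.7,1.5,0,0,1.14,1],[-18,48.7,1.5,0,0,1.14,1],[-18,48.7,1.5,0,0,1.14,1],[-18,48.7,1.5,0,0,1.14,1],[-18,48.7,1.5,0,0,1.14,1],[-18,48.7,1.5,0,0,1.14,1],[-18,48.7,1.5,0,0,1.14,1],[-18,48.7,1.5,0,0,1.14,1],[-18,48.7,1.5,0,0,1.14,1],[-18,48.7,1.5,0,0,1.14,1],[-18,48.7,1.5,0,0,1.14,1]],
  ],
  force=25,
)

```text
time_s: 1.6
ee_pos: [0.5742, 0.2092, 0.1904]
eef_rot: [3.141, 0.0, 0.13]
force: [-0.4, 0.3, 0.1]
grip_width: 0.0939
```

```bash
python3 - <<'E'
from h import *
o=ctrl.get_obs();print(o['ee_pos'],o['eef_rot'],o['time_s'])
c=snap('wrist','w1.png'); print(proj(c,[.5745,.2085,.1]), -c['world_to_cam'][:3,:3].T@c['world_to_cam'][:3,3])
E
```

```text
[0.57422807 0.20921735 0.19038624] [3.14078240e+00 2.22389554e-04 1.30436697e-01] 1.6
(np.float64(286.07895923973854), np.float64(220.51860741605566)) [0.5628726  0.29061601 0.36946267]
```

View pics/w1.png

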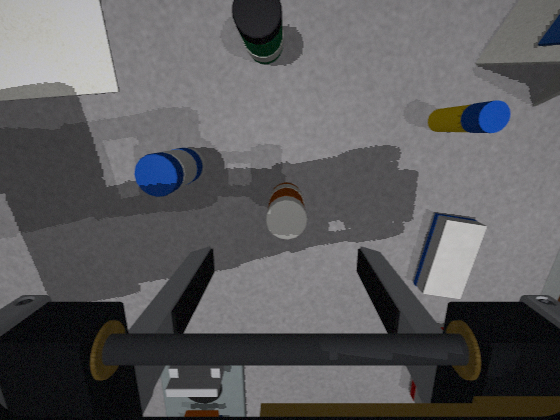

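The wrist view shows the cap at about (287,220), against a prediction of (286,220.5). The position is confirmed, so I'll descend and grip.

Call:
play_rows(
  steps=[
    [[0,0.1,3.6,0,0,0,1],[0,0.1,7.2,0,0,0,1],[0,0.1,10.8,0,0,0,1],[0,0.1,13,0,0,0,1],[0,0.1,14.4,0,0,0,1],[0,0.1,14.4,0,0,0,1],[0,0.1,14.4,0,0,0,0.2],[0,0.1,14.4,0,0,0,0.2],[0,0.1,14.4,0,0,0,0.2],[0,0.1,14.4,0,0,0,0.2],[0,0.1,14.4,0,0,0,0.2],[0,0.1,14.4,0,0,0,0.2],[0,0.1,14.4,0,0,0,0.2],[0,0.1,14.4,0,0,0,0.2]],
  ],
  force=25,
)

```text
time_s: 2.82
ee_pos: [0.5745, 0.208, 0.0465]
eef_rot: [3.141, -0.0, 0.13]
force: [-0.1, 0.6, 0.2]
grip_width: 0.044
```

```bash
python3 - <<'E'
from h import *
to([.488,-.097,.19],.129)
E
```

```text
shift cm [-12.54  29.13 -14.32] turn [ 0.001 -0.     0.001]
```

Call:
play_rows(
  steps=[
    [[0,0,0,0,0,0,0.2],[0,0,0,0,0,0,0.2],[0,0,-1.5,0,0,0,0.2],[0,0,-4,0,0,0,0.2],[0,0,-7,0,0,0,0.2],[-1,2,-10,0,0,0,0.2],[-2,4.5,-12,0,0,0,0.2],[-3,7,-13,0,0,0,0.2],[-4.2,9.7,-13,0,0,0,0.2],[-5.4,12.5,-13,0,0,0,0.2],[-6.5,15.2,-13,0,0,0,0.2],[-7.7,18,-13,0,0,0,0.2],[-8.9,20.7,-13,0,0,0,0.2],[-10,23.4,-13,0,0,0,0.2],[-11.2,26,-13,0,0,0,0.2],[-12,28,-13,0,0,0,0.2],[-12.5,29.1,-13,0,0,0,0.2],[-12.5,29.1,-13,0,0,0,0.2],[-12.5,29.1,-13,0,0,0,0.2]],
  ],
  force=25,
)

```text
time_s: 4.4
ee_pos: [0.4884, -0.0965, 0.1767]
eef_rot: [3.141, 0.0, 0.129]
force: [1.3, 0.6, -1.2]
grip_width: 0.0398
```

```bash
python3 - <<'E'
from h import *
to([.488,-.097,.058],.129)
c=snap('top','t2.png'); s=snap('scene','s2.png'); w=snap('wrist','w2.png')
k=cv2.resize(s['frame'][150:340,60:340],None,fx=2,fy=2)
a=np.hstack([k[:380,:560]])
cv2.imwrite('pics/c2.png',np.hstack([cv2.resize(w['frame'],(400,300)),cv2.resize(k,(400,272))[:,:]]) if 0 else np.vstack([cv2.resize(w['frame'],(400,300)),cv2.resize(s['frame'][140:340,60:327],(400,300))]))
# mat predicted
print(proj(w,[.488,-.097,.01]))
E
```

```text
shift cm [-0.04  0.04 11.87] turn [0.001 0.    0.   ]
(np.float64(285.0901929466596), np.float64(202.15327278555648))
```

View pics/c2.png

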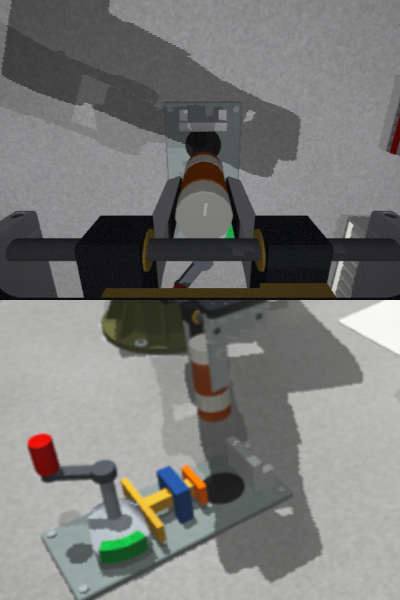

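The jar is held upright above the mat. The mat is seen at about (284,202) in the wrist view and was predicted at (285,202), so I'll lower.

Call:
play_rows(
  steps=[
    [[0,0,2,0,0,0,0.2],[0,0,4.5,0,0,0,0.2],[0,0,7,0,0,0,0.2],[0,0,9,0,0,0,0.2],[0,0,10.3,0,0,0,0.2],[0,0,11.1,0,0,0,0.2],[0,0,11.6,0,0,0,0.2],[0,0,11.8,0,0,0,0.2],[0,0,11.9,0,0,0,0.2],[0,0,11.95,0,0,0,0.2],[0,0,11.95,0,0,0,0.2]],
  ],
)

```text
time_s: 5.47
ee_pos: [0.4889, -0.0958, 0.0578]
eef_rot: [3.141, -0.001, 0.132]
force: [-1.3, 0.6, -1.4]
grip_width: 0.0398
```

Call:
play_rows(
  steps=[
    [[0.05,0.1,0.05,0,0,0,0.2],[0.05,0.1,0.1,0,0,0,0.2],[0.05,0.1,0.12,0,0,0,0.2],[0.05,0.1,0.12,0,0,0,0.2]],
  ],
)

```text
time_s: 5.8
ee_pos: [0.4896, -0.0967, 0.0566]
eef_rot: [3.141, -0.001, 0.131]
force: [0.3, -0.2, -2.0]
grip_width: 0.0392
```

Call:
play_rows(
  steps=[
    [[-0.1,0,0.05,0,0,0,0.2],[-0.1,0,0.05,0,0,0,0.2],[-0.1,0,0.05,0,0,0,0.5],[-0.1,0,0.05,0,0,0,0.55],[-0.1,0,0.05,0,0,0,0.6],[-0.1,0,0.05,0,0,0,0.65],[-0.1,0,0.05,0,0,0,0.7],[-0.1,0,0.05,0,0,0,0.8],[-0.1,0,0.05,0,0,0,0.8],[-0.1,0,-1.5,0,0,0,0.8],[-0.1,0,-4.5,0,0,0,0.8],[-0.1,0,-8,0,0,0,0.8],[-0.1,0,-12,0,0,0,0.8],[-0.1,0,-15,0,0,0,0.8],[-0.1,0,-15,0,0,0,0.8]],
  ],
)

```text
time_s: 7.05
ee_pos: [0.4904, -0.0972, 0.2128]
eef_rot: [3.137, -0.009, 0.131]
force: [-0.2, -0.7, 0.5]
grip_width: 0.075
```

```bash
python3 - <<'E'
from h import *
w=snap('wrist','w3.png'); s=snap('scene','s3.png')
cv2.imwrite('pics/c3.png',np.vstack([cv2.resize(w['frame'],(400,300)),cv2.resize(s['frame'][140:340,60:327],(400,300))]))
print(proj(w,[.488,-.097,.11]))
E
```

```text
(np.float64(282.51191091839735), np.float64(215.24588521029642))
```

View pics/c3.png

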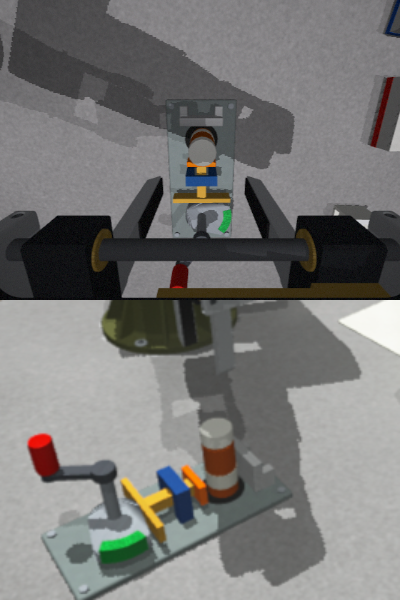

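The jar stands upright on the mat, and the open clamp is unchanged. Next I'll move above the knob.

```bash
python3 - <<'E'
from h import *
to([.478,-.289,.205],-.47)
E
```

```text
shift cm [-3.58 18.92  0.24] turn [ 0.001 -0.003  0.601]
```

Call:
play_rows(
  steps=[
    [[-3.6,18.9,0.2,0,0,0.6,0.8],[-3.6,18.9,0.2,0,0,0.6,0.8],[-3.6,18.9,0.2,0,0,0.6,0.8],[-3.6,18.9,0.2,0,0,0.6,0.8],[-3.6,18.9,0.2,0,0,0.6,0.8],[-3.6,18.9,0.2,0,0,0.6,0.8],[-3.6,18.9,0.2,0,0,0.6,0.8],[-3.6,18.9,0.2,0,0,0.6,0.8]],
  ],
)

```text
time_s: 7.82
ee_pos: [0.4775, -0.2881, 0.2042]
eef_rot: [-3.141, -0.001, -0.467]
force: [-0.3, 0.6, -0.1]
grip_width: 0.0758
```

```bash
python3 - <<'E'
from h import *
w=snap('wrist','w4.png'); b=w['frame']
h=cv2.cvtColor(b,cv2.COLOR_BGR2HSV)
red=(((h[...,0]<8)|(h[...,0]>172))&(h[...,1]>150)&(h[...,2]>60)).astype('uint8')
n,l,s,ce=cv2.connectedComponentsWithStats(red); 
for i in range(1,n):
    if s[i,4]>100: print(s[i],ce[i].round(1),onz(w,*ce[i],.16))
print(proj(w,[.478,-.289,.16]),proj(w,[.505,-.236,.12])); to([.478,-.289,.123],-.47)
E
```

```text
[273 211  30  41 991] [287.6 231.1] [ 0.4806 -0.2848  0.16  ]
(np.float64(287.03690341978404), np.float64(236.89111344534385)) (np.float64(287.09643612898606), np.float64(156.91952625804157))
shift cm [0.07 0.1  8.16] turn [-0.    -0.002  0.004]
```

View pics/w4.png

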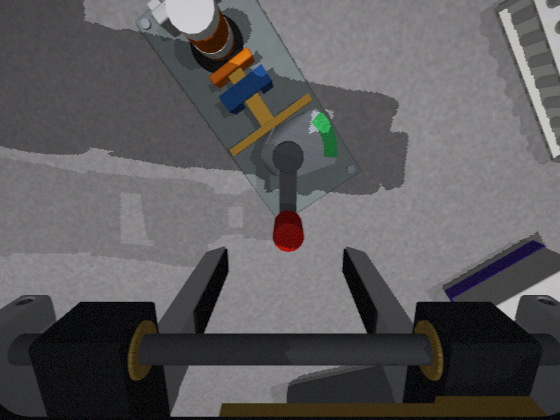

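The knob's top disc is at about (288,236) and was predicted at (287,237). The hub is at (287,157), as predicted. The green rim now faces away from the follower. I'll go down and grip.

Call:
play_rows(
  steps=[
    [[0.1,0.1,3,0,0,0,0.7],[0.1,0.1,6,0,0,0,0.6],[0.1,0.1,7.5,0,0,0,0.6],[0.1,0.1,8.1,0,0,0,0.5],[0.1,0.1,8.1,0,0,0,0.3],[0.1,0.1,8.1,0,0,0,0.2],[0.1,0.1,8.1,0,0,0,0.2],[0.1,0.1,8.1,0,0,0,0.2],[0.1,0.1,8.1,0,0,0,0.2],[0.1,0.1,8.1,0,0,0,0.2],[0.1,0.1,8.1,0,0,0,0.2]],
  ],
  force=20,
)

```text
time_s: 8.78
ee_pos: [0.4788, -0.2894, 0.1248]
eef_rot: [-3.141, -0.004, -0.466]
force: [0.9, 1.7, 6.6]
grip_width: 0.0257
```

```bash
python3 - <<'E'
from h import *
o=ctrl.get_obs(); p=o['ee_pos']; print(p,o['force'],o['eef_rot'])
A=np.array([.5055,-.2358]); v=p[:2]-A; t0=np.arctan2(v[1],v[0]); print('r',np.hypot(*v),'ang',np.degrees(t0),'q',t0-np.radians(7.4)+2.88)
R=Ro.from_euler('xyz',o['eef_rot'])
# waypoints: crank advance in 10deg
for d in range(0,110,6):
    t=t0+np.radians(d); q=np.r_[A+.06*np.array([np.cos(t),np.sin(t)]),p[2]]
    print(d,round(t-np.radians(7.4)+2.88,2),(R.inv().apply(q-p)*100).round(2),round(-np.radians(d),2))
E
```

```text
[ 0.47883687 -0.2893844   0.1248334 ] [0.93714156 1.72534727 6.58820099] [-3.14129948 -0.0038731  -0.46622417]
r 0.05985157384666254 ang -116.45453782066843 q 0.7183305214934936
0 0.72 [ 0.    0.01 -0.  ] -0.0
6 0.82 [ 0.63 -0.02  0.  ] -0.1
12 0.93 [ 1.25 -0.12  0.  ] -0.21
18 1.03 [ 1.85 -0.29  0.01] -0.31
24 1.14 [ 2.44 -0.51  0.01] -0.42
30 1.24 [ 3.   -0.8   0.01] -0.52
36 1.35 [ 3.52 -1.15  0.01] -0.63
42 1.45 [ 4.01 -1.54  0.02] -0.73
48 1.56 [ 4.45 -1.99  0.02] -0.84
54 1.66 [ 4.84 -2.48  0.02] -0.94
60 1.77 [ 5.18 -3.01  0.02] -1.05
66 1.87 [ 5.47 -3.57  0.02] -1.15
72 1.97 [ 5.69 -4.16  0.02] -1.26
78 2.08 [ 5.85 -4.76  0.02] -1.36
84 2.18 [ 5.94 -5.38  0.02] -1.47
90 2.29 [ 5.97 -6.01  0.02] -1.57
96 2.39 [ 5.94 -6.64  0.02] -1.68
102 2.5 [ 5.84 -7.26  0.02] -1.78
108 2.6 [ 5.67 -7.86  0.02] -1.88
```

Call:
play_rows(
  steps=[
    [[0,0,-0.15,0,0,0,0.2],[0.3,0,-0.15,0,0,-0.05,0.2],[0.63,-0.02,-0.15,0,0,-0.1,0.2],[1.25,-0.12,-0.15,0,0,-0.21,0.2],[1.85,-0.28,-0.15,0,0,-0.31,0.2],[2.44,-0.5,-0.15,0,0,-0.42,0.2],[3,-0.8,-0.15,0,0,-0.52,0.2],[3.52,-1.15,-0.15,0,0,-0.63,0.2],[4.01,-1.54,-0.15,0,0,-0.73,0.2],[4.45,-1.99,-0.15,0,0,-0.84,0.2],[4.45,-1.99,-0.15,0,0,-0.84,0.2]],
  ],
  force=20,
)

```text
time_s: 9.7
ee_pos: [0.5272, -0.2919, 0.1252]
eef_rot: [3.14, -0.0, 0.381]
force: [1.8, -4.7, -11.2]
grip_width: 0.026
```

```bash
python3 - <<'E'
from h import *
o=ctrl.get_obs(); p=o['ee_pos']; print(p,o['force'],o['eef_rot'],o['grip_width'])
A=np.array([.5055,-.2358]); v=p[:2]-A; t0=np.arctan2(v[1],v[0]); print('r',np.hypot(*v),'ang',np.degrees(t0),'q',t0-np.radians(7.4)+2.88)
R=Ro.from_euler('xyz',o['eef_rot'])
for d in range(0,62,6):
    t=t0+np.radians(d); q=np.r_[A+.06*np.array([np.cos(t),np.sin(t)]),p[2]]
    print(d,round(t-np.radians(7.4)+2.88,2),(R.inv().apply(q-p)*100).round(2),round(-np.radians(d),2))
E
```

```text
[ 0.52719811 -0.2918518   0.12524243] [  1.78563364  -4.72673411 -11.23659171] [ 3.13981617e+00 -4.89804829e-04  3.80841740e-01] 0.026023418106922453
r 0.06010501389411734 ang -68.83816856288927 q 1.5493929428871487
0 1.55 [ 0.   -0.01 -0.  ] -0.0
6 1.65 [ 0.63 -0.04  0.  ] -0.1
12 1.76 [ 1.25 -0.13  0.  ] -0.21
18 1.86 [ 1.86 -0.28  0.  ] -0.31
24 1.97 [ 2.45 -0.5   0.  ] -0.42
30 2.07 [ 3.01 -0.78  0.  ] -0.52
36 2.18 [ 3.54 -1.12 -0.  ] -0.63
42 2.28 [ 4.03 -1.51 -0.  ] -0.73
48 2.39 [ 4.48 -1.94 -0.  ] -0.84
54 2.49 [ 4.88 -2.43 -0.  ] -0.94
60 2.6 [ 5.23 -2.95 -0.  ] -1.05
```

Call:
play_rows(
  steps=[
    [[0.3,0,0,0,0,-0.05,0.2],[0.63,-0.03,0,0,0,-0.1,0.2],[1.25,-0.13,0,0,0,-0.21,0.2],[1.86,-0.28,0,0,0,-0.31,0.2],[2.45,-0.5,0,0,0,-0.42,0.2],[3.01,-0.78,0,0,0,-0.52,0.2],[3.54,-1.12,0,0,0,-0.63,0.2],[4.03,-1.51,0,0,0,-0.73,0.2],[4.48,-1.94,0,0,0,-0.84,0.2],[4.88,-2.43,0,0,0,-0.94,0.2],[4.88,-2.43,0,0,0,-0.94,0.2],[4.88,-2.43,0,0,0,-0.94,0.2]],
  ],
  force=20,
)

```text
time_s: 10.7
ee_pos: [0.5636, -0.2509, 0.1251]
eef_rot: [3.14, 0.001, 1.318]
force: [3.5, 1.3, -4.3]
grip_width: 0.0253
```

```bash
python3 - <<'E'
from h import *
o=ctrl.get_obs(); p=o['ee_pos']; print(p,o['force'])
A=np.array([.5055,-.2358]); v=p[:2]-A; t0=np.arctan2(v[1],v[0]); print('r',np.hypot(*v),'q',t0-np.radians(7.4)+2.88)
E
```

```text
[ 0.56364134 -0.25093557  0.125146  ] [ 3.45538728  1.33750789 -4.27231699]
r 0.06007911831039927 q 2.4961742891931307
```

q is about 2.5. I'll release, rise and move clear.

Call:
play_rows(
  steps=[
    [[0,0,0,0,0,0,0.35],[0,0,0,0,0,0,0.45],[0,0,0,0,0,0,0.6],[0,0,0,0,0,0,0.7],[0,0,0,0,0,0,0.7],[0,0,-2,0,0,0,0.7],[0,0,-5,0,0,0,0.7],[0,0,-9,0,0,0,0.7],[0,0,-13,0,0,0,0.7],[0,4,-15,0,0,0,0.7],[0,4,-15,0,0,0,0.7],[0,4,-15,0,0,0,0.7]],
  ],
)

```text
time_s: 11.7
ee_pos: [0.6032, -0.2611, 0.2755]
eef_rot: [3.139, 0.001, 1.318]
force: [0.3, -0.2, -1.6]
grip_width: 0.0658
```

```bash
python3 - <<'E'
from h import *
w=snap('top','t5.png'); s=snap('scene','s5.png')
cv2.imwrite('pics/c5.png',np.vstack([cv2.resize(w['frame'][160:265,300:470],(486,300)),cv2.resize(s['frame'][140:340,60:384],(486,300))]))
A=np.array([.5055,-.2358]);
b=s['frame'];h=cv2.cvtColor(b,cv2.COLOR_BGR2HSV); m=(((h[...,0]<6)|(h[...,0]>174))&(h[...,1]>170)&(h[...,2]>100)).astype('uint8'); m[:,260:]=0; m[340:]=0
n,l,st,ce=cv2.connectedComponentsWithStats(m); i=1+np.argmax(st[1:,4]); k=onz(s,*ce[i],.139); v=k[:2]-A
print(st[i],k,'q',np.arctan2(v[1],v[0])-.129+2.88, ctrl.get_obs()['force'])
E
```

```text
[116 251  17  29 374] [ 0.5622 -0.2528  0.139 ] q 2.459705017818455 [-0.87914158 -0.16512271  0.21931765]
```

View pics/c5.png

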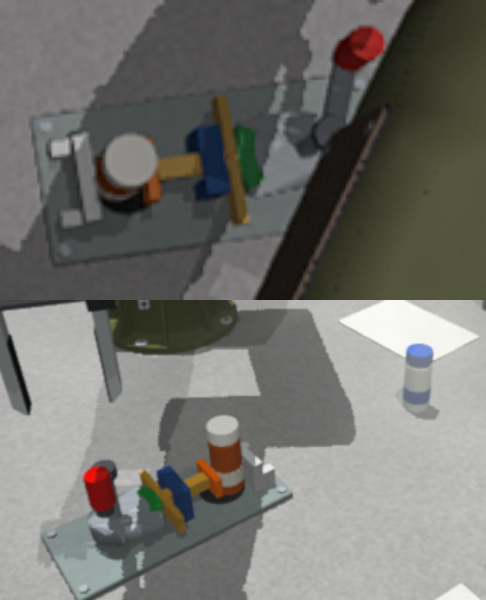

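The jar is upright between the orange pad and the fence. The green rim faces the brass follower, and the gripper is clear.

```bash
python3 -c "
from h import *
print(ctrl.hand_in())"
```

```text
the job is handed in; nothing more can be done
None
```

I stood the amber jar upright on the mat and let go. I then turned the crank anticlockwise by its red knob from about 0.72 to about 2.5 rad, let go, and moved the arm clear. The job was handed in at about 12 s of the 54 s allowed.

- **Crank angle:** the arm's pose at the end of the turn gave 2.50 rad. The scene picture after release gave 2.46 rad. Both lie well inside the 2.0 to 3.0 dwell.
- **Pictures after release:** the green rim faces the follower. The jar is upright, with the orange pad against it on the fence side of the mat. I judged its contact with the fence by eye and did not measure it.
- **Forces:** the highest wrist reading, taken only at the end of moves, was about 12 N, during the turn. There was also a 6.6 N upward push when gripping the knob, with the tool about 1.6 mm short of the commanded height. I raised the target 1.5 mm and carried on; I did not find the cause.

No check failed.

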